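# Back off the ribbon winder's ratchet reel

### The job

On the bench ribbon winder, lift the ratchet pawl by its bar and fold it right back so that it stays clear of the teeth, then turn the empty reel backward (clockwise seen from above) by its knob until the reel's tongue points between the two guide posts. Then fold the pawl forward again so that its nose sits fully down in the gap between two teeth and locks the reel, let go, and leave the four things standing around the winder as they are.

Things in the scene. Friction and masses are not known exactly. Their poses are not given: they have to be found in the camera images.
- stand: The winder's fixed grey base plate, 240 x 190 x 12 mm, screwed to the bench. Origin: centre of its underside, on the bench, straight below the reel's axis; z up. All positions called 'in the stand frame' are in this frame (mm): guide posts at x -106; pawl bracket at x +70, y +55 to +76, 74 high.
- reel_axis (a point): Point on the reel's vertical turning axis, level with the disc's upper face, 42 mm above the bench. The reel is a flat aluminium disc, 150 mm across and 12 thick, with a low wooden core in the middle (44 across, its top 60 above the bench) and 12 saw teeth round the rim of its upper face (10 high, their tops 52 above the bench, 30 degrees apart).
- reel (a joint): Reel angle in rad, growing counter-clockwise from above. 0: tongue midway between the guide posts. Starts at 1.1 to 2.6; stops at -0.5 and 2.9. Bearing drag 0.1 N m: it stays where left. Pawl down, it cannot turn clockwise past the next tooth; counter-clockwise the teeth click under the pawl. The pawl nose fits the gap for reel values -0.09 to +0.06; else it lands on a tooth.
- knob (a point): Centre of the upper half of the winding knob, 94 mm above the bench: a plain upright black cylinder, 20 mm in diameter, on the reel 42 mm from its axis; the black part spans 63 to 105 mm above the bench. It turns with the reel; at reel angle q it lies at angle 220 degrees + q round the axis in the stand frame (x = 42 cos, y = 42 sin).
- tongue_tip (a point): Outer end of the reel's tongue, a flat steel strip 14 mm wide that sticks out 14 mm beyond the disc's rim, 89 mm from the axis, 40 mm above the bench (its upper face 42). At reel angle q it lies at 180 degrees + q round the axis in the stand frame.
- guide (a point): Middle between the two guide posts, 36 mm above the bench, at (-106, 0) in the stand frame: upright steel pins of 8 mm diameter, 38 mm apart between centres, tops 70 above the bench.
- pawl (a joint): Lift angle of the pawl in rad. 0: nose fully down in a tooth gap. At the start it rests on the teeth by its weight (0 to about 0.17). About 1.55 is the balance point: beyond it the pawl falls back to its stop at 2.1 and stays there; below it, down to the teeth. No spring. Mass 90 g.
- pawl_pivot (a point): Centre of the pawl's hinge, 66 mm above the bench, at (70, 65) in the stand frame; its axis is level, along the stand's y. The pawl is a dark steel bar, 12 mm wide, 10 thick, reaching 66 mm from the hinge towards the stand's -x when down, with a nose (8 mm long, 12 wide) at its end dropping to 23.5 below the hinge; it lifts up and over towards +x.
- pawl_bar (a point): Middle of the pawl's lifting bar: a steel rod, 10 mm in diameter, standing 48 mm out sideways from the pawl along the stand's +y. Pawl down: 45 mm from the hinge towards -x, 9 above and 32 out to +y, i.e. at (25, 97) in the stand frame, 75 above the bench; at angle a, turned by a about the hinge (up, then +x). At the stop: (100, 97), 100 above the bench.
- bottle: Bystander: white plastic bottle, 56 mm in diameter, 190 high, standing loose. Origin: centre of its underside.
- tin: Bystander: steel button tin, 64 mm in diameter, 60 high. Origin: centre of its underside.
- weight: Bystander: dark steel cutting weight with a grip stem, 64 mm in diameter, 55 high. Origin: centre of its underside.
- cone: Bystander: empty wooden thread cone, foot 60 mm in diameter, 110 high. Origin: centre of its underside.

How it is judged (in metres and radians):
On the way, in this order (a step that is already met when the one before it is completed fails the run):
1. the pawl is folded right back (beyond 1.8 rad) while the reel has not yet been turned back (value of joint pawl above 1.8 rad and value of joint reel above 0.8 rad), for 0.2 s.
2. with the pawl still folded back, the reel's tongue points between the guide posts (within 0.12 rad) (value of joint pawl above 1.5 rad and value of joint reel between -0.12 and 0.12 rad), for 0.2 s.
At the end, for the whole second after the job is handed in: The tongue points between the guide posts (reel within 0.12 rad of 0), the pawl's nose is fully down in a tooth gap (pawl below 0.05 rad), the reel is at rest, and the bystanders stand upright (value of joint pawl below 0.05 rad and value of joint reel between -0.12 and 0.12 rad and velocity of joint reel between -0.05 and 0.05 rad/s and angle between each of bottle, tin, weight, cone's own z axis and vertical below 0.15 rad); the robot touches nothing.
It fails at once if the bottle is pushed more than 25 mm or tipped over (distance of bottle from where it was at the start of the episode above 0.025 m or angle between bottle's own z axis and vertical above 0.5 rad).
It fails at once if the button tin is pushed more than 25 mm or tipped over (distance of tin from where it was at the start of the episode above 0.025 m or angle between tin's own z axis and vertical above 0.5 rad).
It fails at once if the cutting weight is pushed more than 25 mm or tipped over (distance of weight from where it was at the start of the episode above 0.025 m or angle between weight's own z axis and vertical above 0.5 rad).
It fails at once if the wooden cone is pushed more than 25 mm or tipped over (distance of cone from where it was at the start of the episode above 0.025 m or angle between cone's own z axis and vertical above 0.5 rad).
It also fails if it takes over 64 s, if anything falls off the work surface, if the arm or the gripper's body presses on something with over 40 N, if the wrist force passes 120 N, or if a joint passes its speed limit or range.

### The arm

A 7-joint arm with a two-finger parallel gripper is mounted at the origin on the work surface. World frame = base frame: x ahead of the robot, y to its left, z up, the work surface at z = 0. Lengths are in mm, angles in rad, forces in N, time in s.
With the tool pointing down it reaches from about 425 to 1025 mm from the base axis. Payload 9.4 kg.
Tool frame: the origin (TCP) lies at the very end of the fingers, on their centre line; the grasp point (between the pads) lies 19 mm behind it; x points along the fingers, y is the direction in which the jaws open and shut, and the axes are right-handed (so a half turn about x gives the same grasp; the last joint's range is limited). The gripper opens to 93 mm and grips with 3 to 60 N. Pads are 15 mm wide; open, the fingers measure 128 mm over their backs; the gripper's body (75 mm by 188 mm) begins 65 mm behind the grasp point.
Start: joints at [-1.4, 0.599, -0.003, 1.599, 0.002, 0.943, -0.08], TCP at [177.827, 702.853, 218.618] pointing down, gripper open.
Joint ranges: [-2.57, 2.57], [-0.35, 1.97], [-1.29, 1.29], [0.11, 2.56], [-1.05, 4.19], [0.11, 1.86], [-2.63, 2.63]. Speed limits (rad/s): [2.22, 2.22, 3.01, 3.01, 3.14, 3.14, 3.14].

### API

Orientations are given as a unit quaternion [x, y, z, w].
In Python, from cell import robot gives the robot as it stands. The module is installed in compiled form; this text tells all that it offers. Calls block until the motion is done:
- robot.move_to(position, orientation): joint-space move of the TCP to a pose.
- robot.servo_line(position, speed=150, orientation=None, contact_N=None): straight line of the TCP; orientation=None keeps the orientation; speed is the mean speed in mm/s. With contact_N (N) it stops when the force on the tool has changed by that much, and returns True; else False.
- robot.goto_joints(angles): joint-space move.
- robot.command_gripper(opening, squeeze=None): finger opening in mm; squeeze is the grip in N (None keeps the last); returns when the fingers have stopped.
- robot.pause(seconds).
- robot.inverse_kinematics(position, orientation): joint angles nearest the present ones, or None.
- robot.capture(name): name is "side" or "top"; returns (picture, depth): 420x560x3 uint8, blue, green, red; 420x560 float32, mm along the optical axis (not along the pixel's ray), 0 where there is no reading.
- robot.camera_model(name): a dict with "vfov" (degrees; the focal length in pixels is half the picture's height over the tangent of half this angle, whatever the lens; pixels are square), "cx", "cy" (the principal point, pixels), "k1" (the pictures are not rectified: a ray, as slopes to the right and down, at radius r is drawn at 1 + k1 r^2 times it, then the intrinsics apply), "eye" and "orientation" of the camera in the world. Camera axes: x right, y down, z forward; pixel columns grow to the right and rows downward; lengths in mm; the calibration is good to about 2 mm. A picture is of the moment at which its call begins. camera_model takes no time and is no camera call.
A pose or a line that the arm cannot do raises robot.Unreachable and nothing moves.
- robot.hand_in(): hands the job in, once; it reports no verdict.
Readings, each from a call of its own:
- robot.current_t(): time.
- robot.current_joints(): joint angles.
- robot.current_qd(): joint speeds.
- robot.current_joint_efforts(): joint torques, N m.
- robot.current_tcp_pos(): TCP position.
- robot.current_eef_rot(): TCP orientation.
- robot.current_wrist_force(): force on the tool from outside, world axes, zero at the start.
- robot.current_ft_torque(): the same for the moment, N m.
- robot.current_grip_width(): finger opening in mm.
Only numpy, scipy, OpenCV 4.12 (cv2) and the standard library are available. Lean on these libraries where they do the work, as an engineer would, in place of code of your own. Each camera call takes 0.05 s, during which the arm holds its last target.

## Working session

There is one attempt and no reset: what is moved stays moved. The work goes in short steps, each a Python script; the robot and the scene stay as the last script left them, time stands still between calls to the robot, and variables do not carry over. Pictures are saved under pics/ and viewed, and the job is handed in when it is done.

```bash
mkdir -p pics; python3 - <<'E'
from cell import robot
import cv2
print(robot.current_t(),robot.current_eef_rot())
for n in("side","top"):
    p,d=robot.capture(n); cv2.imwrite(f"pics/{n}0.png",p); print(robot.camera_model(n)); 
    import numpy as np; np.save(f"pics/{n}0d.npy",d)
E
```

```text
0.0 [ 0.086823    0.70170532 -0.08790001  0.701673  ]
{'vfov': 55.693287551255146, 'cx': 284.08647848745943, 'cy': 209.33914001981972, 'k1': -0.10588973052421415, 'eye': array([269.41801677, 500.89964873, 554.39816482]), 'orientation': array([-0.29201093,  0.85120394, -0.41585015,  0.13133971])}
{'vfov': 48.85744348273205, 'cx': 286.45343704466404, 'cy': 210.09253383295575, 'k1': -0.1560383735547977, 'eye': array([486.51040979,  52.79792977, 958.59721193]), 'orientation': array([-0.6968438 ,  0.71390758, -0.05056366,  0.04677614])}
```

View pics/side0.png

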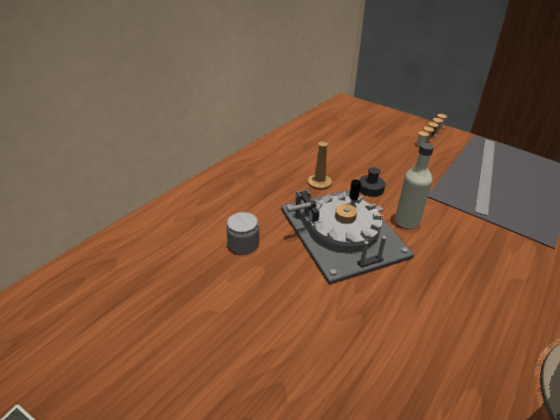

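View pics/top0.png

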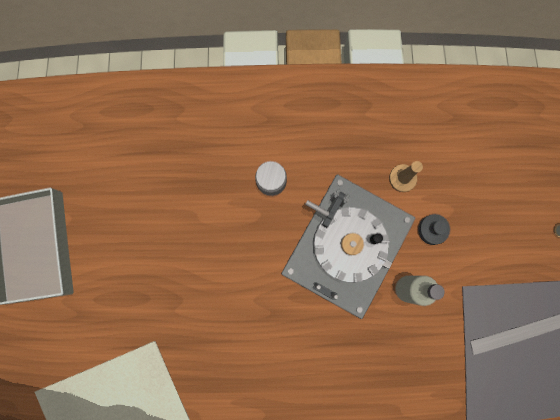

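```bash
cat > h.py <<'E'
import numpy as np, cv2
from scipy.spatial.transform import Rotation as R
def K(m):
    f=210/np.tan(np.radians(m['vfov'])/2); return np.array([[f,0,m['cx']],[0,f,m['cy']],[0,0,1.]]),np.array([m['k1'],0,0,0,0.])
def rays(m,uv):
    k,d=K(m); s=cv2.undistortPoints(np.array(uv,float).reshape(-1,1,2),k,d).reshape(-1,2)
    return R.from_quat(m['orientation']).apply(np.c_[s,np.ones(len(s))])
def onplane(m,uv,z):
    r=rays(m,uv); e=m['eye']; return e+r*((z-e[2])/r[:,2])[:,None]
def proj(m,P):
    k,d=K(m); c=R.from_quat(m['orientation']).inv().apply(np.atleast_2d(P)-m['eye'])
    return cv2.projectPoints(c,np.zeros(3),np.zeros(3),k,d)[0].reshape(-1,2)
def cloud(m,dep):
    v,u=np.mgrid[:420,:560]; r=rays(m,np.c_[u.ravel(),v.ravel()])
    return (m['eye']+r*dep.reshape(-1,1)).reshape(420,560,3)
E
python3 - <<'E'
import cv2
a=cv2.imread('pics/top0.png')[165:325,260:450]; cv2.imwrite('pics/t0z.png',cv2.resize(a,None,fx=3.7,fy=3.7,interpolation=cv2.INTER_CUBIC))
a=cv2.imread('pics/side0.png')[130:285,220:445]; cv2.imwrite('pics/s0z.png',cv2.resize(a,None,fx=3.5,fy=3.5,interpolation=cv2.INTER_CUBIC))
E
```

```text
(no output)
```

View pics/t0z.png

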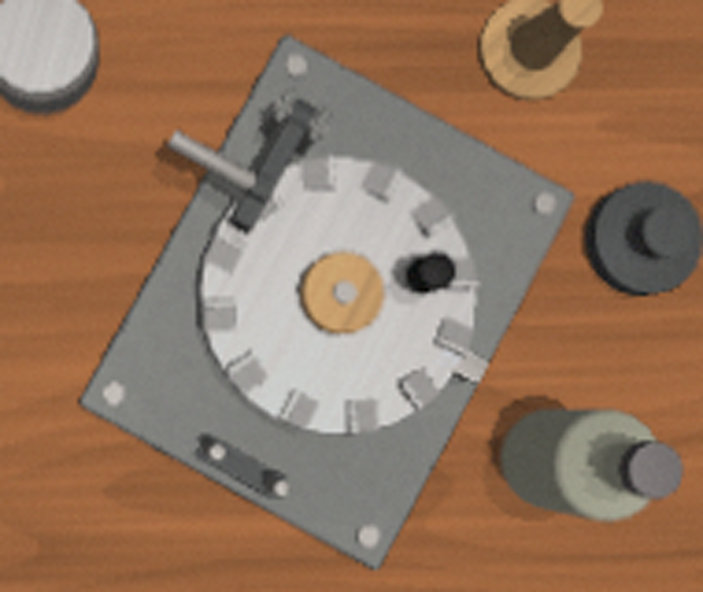

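View pics/s0z.png

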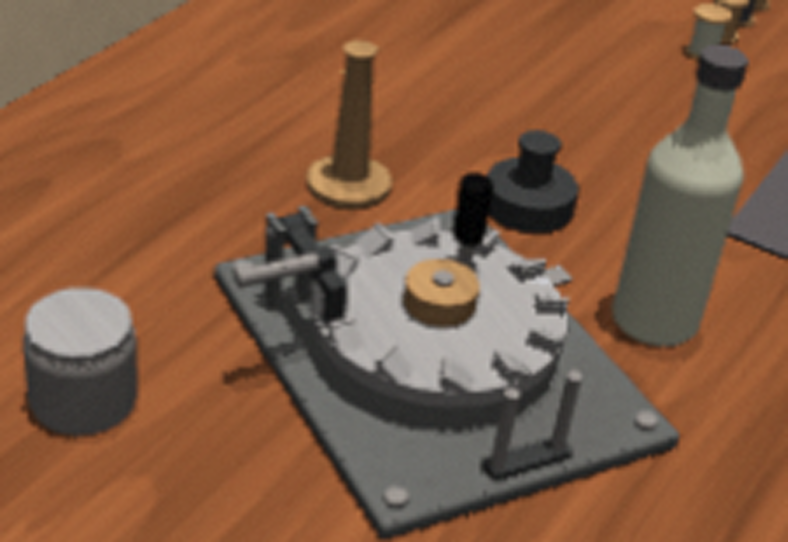

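```bash
cat > meas.py <<'E'
from h import *
from cell import robot
m=robot.camera_model('top'); ms=robot.camera_model('side')
Z=lambda l:np.array(l)/3.7+[260,165]-0.36
c=onplane(m,Z([(287,37),(573,197),(377,570),(80,403)]),12)
s=onplane(m,Z([(297,65),(545,203),(368,536),(114,393)]),14)
print(np.linalg.norm(np.diff(c,axis=0),axis=1)); print('cent corners',c.mean(0),'screws',s.mean(0))
hole=onplane(m,Z([(344,292)]),61); print('core',hole)
# x axis of stand: from posts to bracket. corner0->3 and 1->2 are -x
dx=(s[0]-s[3])+(s[1]-s[2]); dy=(s[0]-s[1])+(s[3]-s[2])
print('yaw',np.arctan2(dx[1],dx[0]),np.arctan2(-dy[0],dy[1]))
dx=(c[0]-c[3])+(c[1]-c[2]); dy=(c[0]-c[1])+(c[3]-c[2]);print('yawc',np.arctan2(dx[1],dx[0]),np.arctan2(-dy[0],dy[1]))
yaw=np.arctan2(dx[1],dx[0]); 
o=(s.mean(0)[:2]+c.mean(0)[:2]+hole[0,:2])/3
def st(P): return (np.atleast_2d(P)[:,:2]-o)@np.array([[np.cos(yaw),-np.sin(yaw)],[np.sin(yaw),np.cos(yaw)]])
k=st(onplane(m,Z([(434,270)]),105)); print('knob',k,np.hypot(*k[0]),np.arctan2(k[0,1],k[0,0])-np.radians(220)+2*np.pi)
t=st(onplane(m,Z([(482,373)]),42)); print('tongue',t,np.hypot(*t[0]),np.arctan2(t[0,1],t[0,0])+np.pi)
print('posts',st(onplane(m,Z([(217,453),(280,488)]),70)))
print('bar ends',st(onplane(m,Z([(178,137),(252,183)]),84)))
print('o',o)
for n,z,p in(('tin',60,(43,45)),('cone',20,(530,50)),('weight',40,(643,237)),('bottletop',190,(652,469))):
    P=onplane(m,Z([p]),z);print(n,P,st(P))
E
python3 meas.py
```

```text
[185.34569626 236.12918786 187.06258139]
cent corners [541.07107155 -81.00632     12.        ] screws [542.07405088 -81.49602436  14.        ]
core [[541.96099675 -80.87683594  61.        ]]
yaw -0.5379476903437633 -0.53842336883459
yawc -0.5383441260250992 -0.5393128533485053
knob [[ 26.4508929  -29.98776806]] 39.98644731163916 1.5954770380423797
tongue [[  0.7699918  -87.73530536]] 87.73868413297228 1.5795724065303742
posts [[-106.28314444   18.7385907 ]
 [-106.11622386  -18.39296093]]
bar ends [[ 25.43718618 116.00767723]
 [ 23.2628728   71.0264147 ]]
o [541.70203973 -81.12639343]
tin [[678.40558433  74.94281343  60.        ]] [[ 37.3490099  204.08456066]]
cone [[ 678.25254009 -199.27464553   20.        ]] [[177.8130251  -31.42573351]]
weight [[ 568.53740201 -251.12671112   40.        ]] [[ 110.20145575 -132.19638358]]
bottletop [[ 449.44989975 -199.6817782   190.        ]] [[ -18.41876351 -149.08583346]]
```

```bash
cat >> h.py <<'E'
YAW=-0.5383; O=np.array([541.7,-81.1])
c_,s_=np.cos(YAW),np.sin(YAW)
def W(x,y,z): return np.array([O[0]+c_*x-s_*y,O[1]+s_*x+c_*y,z])
def quat(sign=1):
    X=np.array([0,0,-1.]); Y=sign*np.array([c_,s_,0]); return R.from_matrix(np.c_[X,Y,np.cross(X,Y)]).as_quat()
def bar(a,y=99):  # TCP pose with grasp point on bar at pawl angle a
    vx,vz=-45.,9.; x=vx*np.cos(a)+vz*np.sin(a); z=-vx*np.sin(a)+vz*np.cos(a)
    return W(70+x,y,66+z-19)
def knob(q,z=94-19):
    t=np.radians(220)+q; return W(42*np.cos(t),42*np.sin(t),z)
E
python3 - <<'E'
from h import *
from cell import robot
print(bar(0),bar(2.1)+[0,0,19],W(100,99,100))
for s in(1,-1):
    for P in (bar(0),bar(2.1),knob(1.585),knob(0)):
        j=robot.inverse_kinematics(P,quat(s)); print(s,None if j is None else np.round(j,2))
E
```

```text
[613.91957414  -8.91736282  56.        ] [678.73127858 -47.61780142 100.30080656] [678.3131846  -47.36814867 100.        ]
1 [-0.3   0.71  0.33  1.99 -0.45  0.51 -0.18]
1 [-0.26  0.74  0.41  1.83 -0.44  0.67 -0.14]
1 [-0.06  0.63  0.26  2.1  -0.35  0.45 -0.07]
1 [-0.08  0.58  0.2   2.22 -0.32  0.37 -0.15]
-1 [ 0.16  0.7  -0.35  1.96  0.44  0.55  2.1 ]
-1 [ 0.2   0.72 -0.34  1.79  0.36  0.69  2.26]
-1 [ 0.36  0.63 -0.35  2.07  0.43  0.51  2.29]
-1 [ 0.3   0.59 -0.33  2.2   0.46  0.42  2.2 ]
```

```bash
python3 - <<'E'
from h import *
from cell import robot
P=bar(0)
robot.move_to(P+[0,0,180],quat(1))
robot.command_gripper(40)
print(robot.servo_line(P+[0,0,60],200))
print(robot.servo_line(P,80,contact_N=8))
print(robot.current_t(),robot.current_tcp_pos(),P,robot.current_wrist_force())
p,d=robot.capture('side');cv2.imwrite('pics/s1.png',cv2.resize(p[100:300,200:450],None,fx=3,fy=3))
E
```

```text
False
False
5.6667 [614.12538449  -9.11670778  56.17801031] [613.91957414  -8.91736282  56.        ] [-0.51683243  0.28646096  0.25301916]
```

View pics/s1.png

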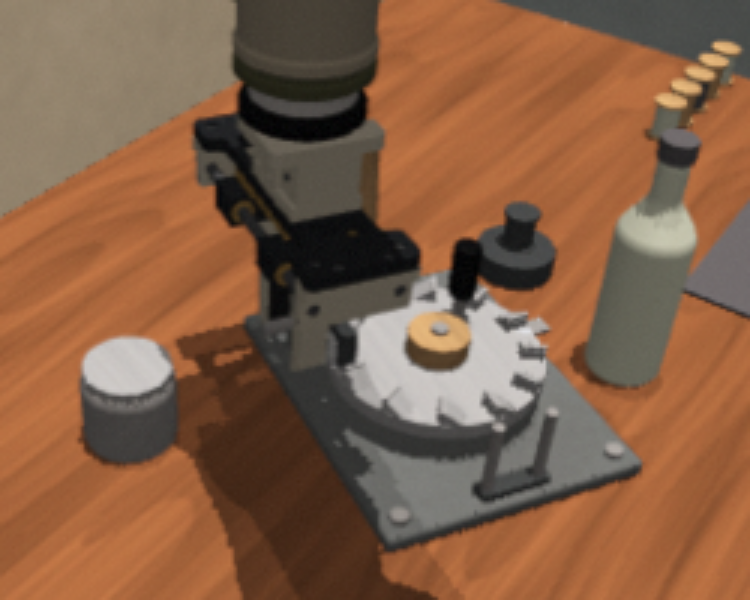

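The gripper straddles the pawl's bar, with the near finger at about (300,330) hiding the rod. Nothing else is touched. I'll close and lift.

```bash
python3 - <<'E'
from h import *
from cell import robot
robot.command_gripper(4,8)
print(robot.current_grip_width(),robot.current_wrist_force())
for i,a in enumerate(np.linspace(0.15,2.05,13)):
    robot.servo_line(bar(a),60)
    f=robot.current_wrist_force(); print(round(a,2),np.round(f,1),round(robot.current_grip_width(),1))
    if np.linalg.norm(f)>30: break
p,d=robot.capture('side');cv2.imwrite('pics/s2.png',cv2.resize(p[100:300,200:450],None,fx=3,fy=3))
print(robot.current_t())
E
```

```text
9.68855070381845 [ 2.71071567 -1.45437179 -0.58531516]
0.15 [ 4.2 -2.3 -3.1] 9.8
0.31 [ 4.7 -2.5 -4.6] 9.3
0.47 [ 5.3 -3.2 -5. ] 9.7
0.62 [ 4.2 -2.2 -4. ] 9.5
0.78 [ 1.1 -1.  -1.4] 9.2
0.94 [-3.3  1.8  4.7] 9.7
1.1 [-2.8  1.   4.6] 9.7
1.26 [-0.4  0.9  3.5] 9.6
1.42 [0.1 0.6 3.9] 9.4
1.57 [0.8 0.1 2.3] 9.9
1.73 [-0.1  1.   0.2] 9.3
1.89 [ 0.9 -0.1  0. ] 9.5
2.05 [ 0.3  0.6 -0.1] 9.7
9.925
```

View pics/s2.png

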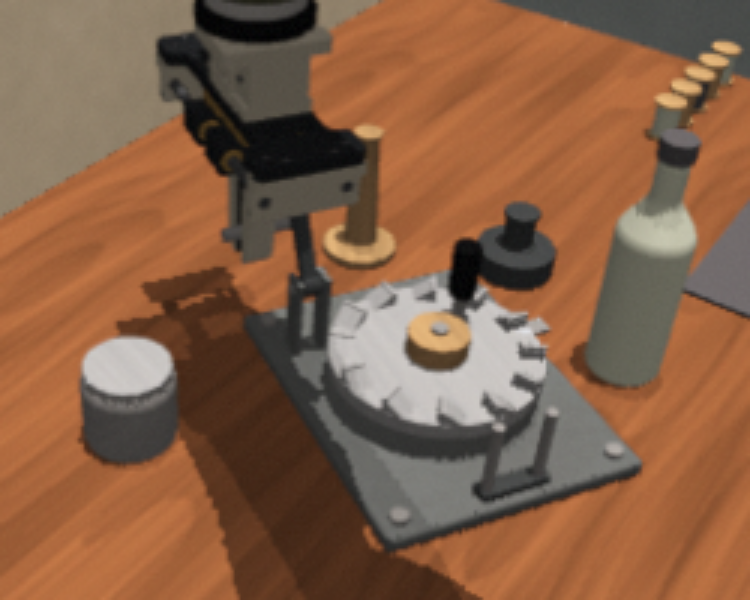

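The picture shows the pawl swung up and back from its bracket at (310,300), still held in the grip. I'll release, rise and check it.

```bash
python3 - <<'E'
from h import *
from cell import robot
robot.command_gripper(40)
P=robot.current_tcp_pos()
robot.servo_line(P+[0,0,90],150)
K=knob(1.585)
robot.move_to(K+[0,0,120],quat(1))
print(robot.current_t())
p,d=robot.capture('side');cv2.imwrite('pics/s3.png',cv2.resize(p[100:300,200:450],None,fx=3,fy=3))
E
```

```text
12.025
```

View pics/s3.png

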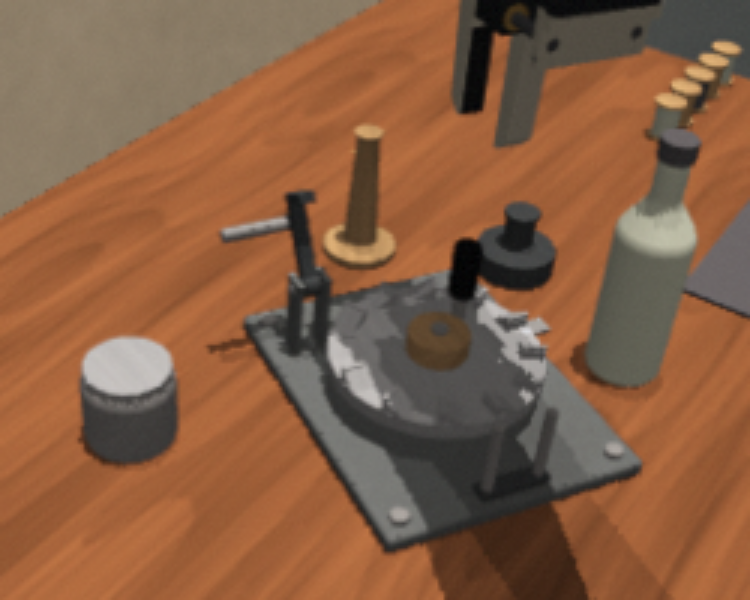

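The pawl stays back by itself: its arm runs from (310,280) to (298,200) and the bar sits at about (255,230). The reel hasn't moved. Next is the knob.

```bash
python3 - <<'E'
from h import *
from cell import robot
K=knob(1.585)
print(robot.servo_line(K,90,contact_N=8))
robot.command_gripper(12,15)
print(robot.current_grip_width(),robot.current_wrist_force())
for i,q in enumerate(np.linspace(1.585,0,12)[1:]):
    robot.servo_line(knob(q),60)
    f=robot.current_wrist_force(); print(round(q,2),np.round(f,1),round(robot.current_grip_width(),1))
    if np.linalg.norm(f)>35: break
p,d=robot.capture('side');cv2.imwrite('pics/s4.png',cv2.resize(p[100:300,200:450],None,fx=3,fy=3))
p,d=robot.capture('top');cv2.imwrite('pics/t4.png',cv2.resize(p[165:325,260:450],None,fx=3.7,fy=3.7,interpolation=cv2.INTER_CUBIC))
print(robot.current_t(),robot.current_tcp_pos(),knob(0))
E
```

```text
False
19.449476351626405 [ 1.37992495 -2.17024688  1.42652565]
1.44 [ 2.5 -5.  -2. ] 19.6
1.3 [ 3.5 -9.  -3.6] 19.7
1.15 [  2.3 -12.6  -3.6] 19.7
1.01 [  1.8 -13.5  -1.3] 19.9
0.86 [ -0.2 -11.3   1.2] 19.7
0.72 [-0.4 -8.3  2.5] 19.3
0.58 [-0.8 -6.1  2.9] 19.6
0.43 [ 0.6 -5.8  3.9] 19.4
0.29 [ 1.6 -4.6  2.7] 19.5
0.14 [ 1.2 -4.8  3.9] 19.4
0.0 [ 1.6 -4.5  2.8] 19.5
16.875 [500.99759904 -88.56181917  75.33975391] [500.23532853 -87.7843863   75.        ]
```

View pics/s4.png

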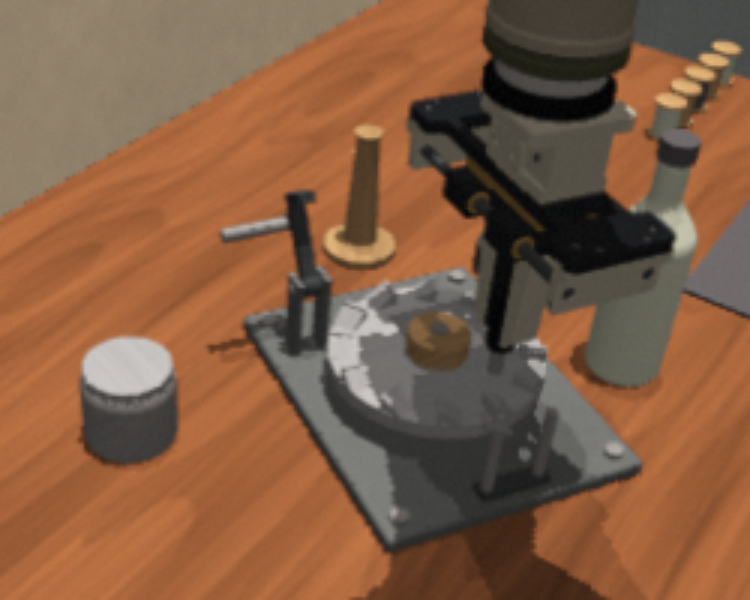

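The knob is held near (500,350), and the tongue looks close to the posts but is hidden. I'll release, move away toward the pawl side, and measure.

```bash
python3 - <<'E'
from h import *
from cell import robot
robot.command_gripper(40)
P=robot.current_tcp_pos()
robot.servo_line(P+[0,0,120],200)
robot.move_to(W(130,140,230),quat(1))
p,d=robot.capture('side');cv2.imwrite('pics/s5.png',cv2.resize(p[130:285,220:445],None,fx=3.5,fy=3.5,interpolation=cv2.INTER_CUBIC))
p,d=robot.capture('top');cv2.imwrite('pics/t5.png',cv2.resize(p[165:325,260:450],None,fx=3.7,fy=3.7,interpolation=cv2.INTER_CUBIC))
print(robot.current_t())
E
```

```text
19.2333
```

View pics/s5.png

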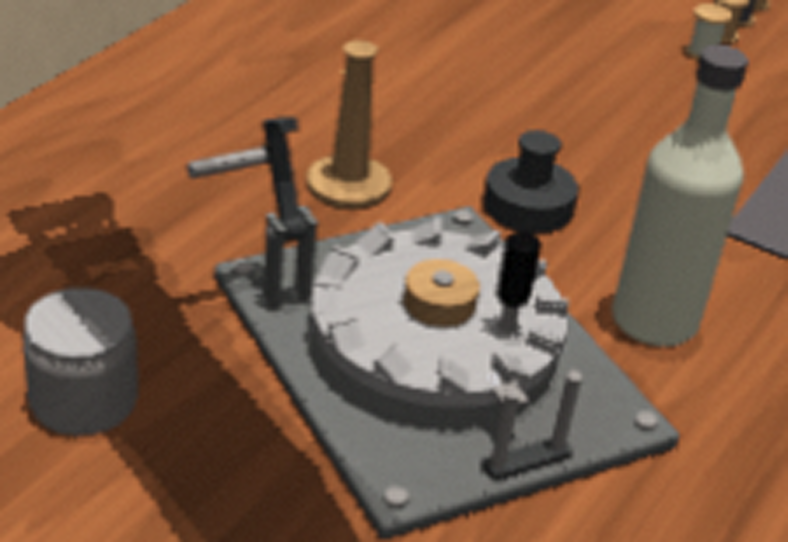

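View pics/t5.png

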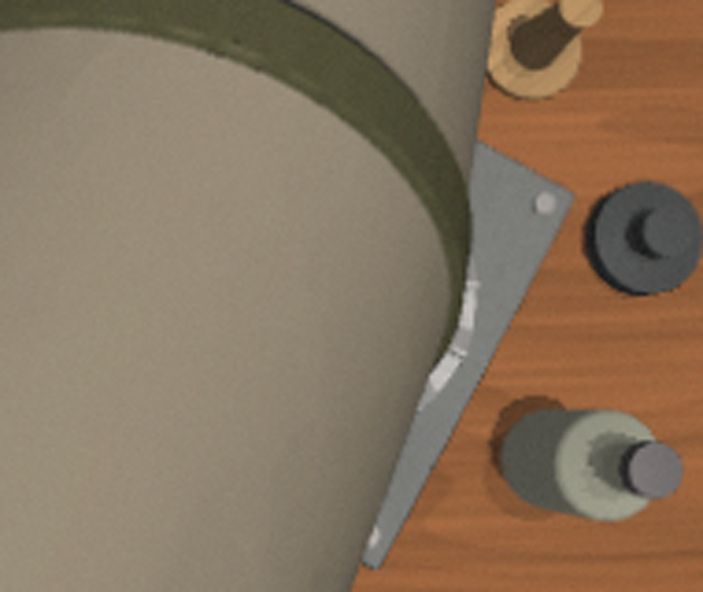

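From the side, the tongue is close to the left post, with its tip near (512,392) in the zoom. The arm blocks the top view. I'll calibrate the side view on the posts and then compute the reel angle.

```bash
python3 - <<'E'
from h import *
from cell import robot
ms=robot.camera_model('side')
Z=lambda l:np.array(l)/3.5+[220,130]-0.36
def st(P): return (np.atleast_2d(P)[:,:2]-O)@np.array([[c_,-s_],[s_,c_]])
print('posts',st(onplane(ms,Z([(512,396),(574,377)]),70)))
print('core',st(onplane(ms,Z([(443,279)]),61)))
k=st(onplane(ms,Z([(523,240)]),105))-st(onplane(ms,Z([(443,279)]),61)); print('knob',k,np.arctan2(k[0,1],k[0,0])-np.radians(220)+2*np.pi)
def px(P): return (proj(ms,P)-[220,130]+0.36)*3.5
for q in(-.1,0,.1,.2,.3):
    t=np.pi+q;tip=W(89*np.cos(t),89*np.sin(t),42); kk=np.radians(220)+q
    print(q,px(tip),px(W(42*np.cos(kk),42*np.sin(kk),105)),'tooth?')
p=W(0,0,61);print('core px',px(p),px(W(-106,19,70)),px(W(-106,-19,70)))
im=cv2.imread('pics/s5.png')[330:480,420:640]; cv2.imwrite('pics/s5z.png',cv2.resize(im,None,fx=3.5,fy=3.5))
E
```

```text
posts [[-107.38882311   21.57293406]
 [-106.54265011  -16.75248346]]
core [[0.61793471 1.43884727]]
knob [[-32.49512985 -26.2976488 ]] -0.0177579652610671
-0.1 [[506.49092745 405.91992974]] [[523.82047263 243.37174003]] tooth?
0 [[521.05210333 402.3843679 ]] [[526.62035985 239.49682538]] tooth?
0.1 [[534.63993965 397.82146806]] [[528.6718053  235.42585097]] tooth?
0.2 [[547.10028534 392.30144478]] [[529.96254117 231.20349692]] tooth?
0.3 [[558.29974616 385.90659465]] [[530.48875013 226.87500894]] tooth?
core px [[445.70328519 279.08273159]] [[514.90425035 393.0500766 ]] [[577.04417736 375.31464073]]
```

View pics/s5z.png

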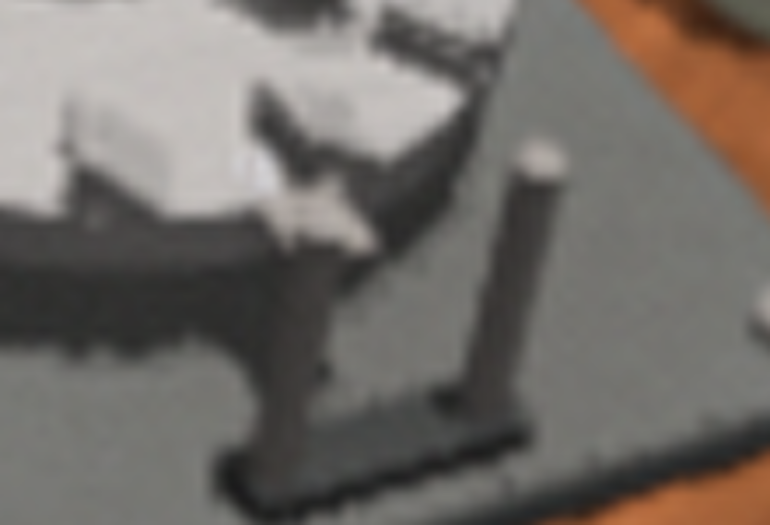

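Reel angle estimates: the knob gives −0.02 and the tongue corner gives about −0.015, both inside the −0.09 to +0.06 window. Now I'll fold the pawl forward.

```bash
python3 - <<'E'
from h import *
from cell import robot
B=bar(2.1)
robot.move_to(B+[0,0,100],quat(1))
print(robot.servo_line(B,90,contact_N=8))
robot.command_gripper(4,8)
print(robot.current_grip_width(),robot.current_wrist_force())
for i,a in enumerate(np.linspace(2.1,0.04,14)[1:]):
    hit=robot.servo_line(bar(a),60,contact_N=25)
    f=robot.current_wrist_force(); print(round(a,2),np.round(f,1),round(robot.current_grip_width(),1),hit)
    if hit: break
p,d=robot.capture('side');cv2.imwrite('pics/s6.png',cv2.resize(p[130:285,220:445],None,fx=3.5,fy=3.5,interpolation=cv2.INTER_CUBIC))
print(robot.current_t(),robot.current_tcp_pos(),bar(0.04))
E
```

```text
False
9.625033306784337 [ 1.87457304 -0.54478475  0.61714708]
1.94 [ 2.6 -1.3  3.4] 9.4 False
1.78 [ 1.9 -2.2  6.2] 9.5 False
1.62 [ 1.1 -0.   5.9] 9.4 False
1.47 [0.3 0.  5.1] 9.8 False
1.31 [-0.5  0.3  3.4] 10.0 False
1.15 [-0.4 -0.   1.1] 9.6 False
0.99 [0.4 0.1 0.4] 9.1 False
0.83 [0.4 0.4 0.1] 9.7 False
0.67 [ 0.3  0.3 -1.6] 10.0 False
0.52 [ 1.2  1.2 -1.4] 9.2 False
0.36 [ 2.5  0.4 -2.3] 9.5 False
0.2 [ 3.1  0.6 -2.7] 9.5 False
0.04 [ 3.7  1.  -1.2] 9.4 False
25.0917 [614.59411037  -9.24435563  57.71500574] [614.25948587  -9.12033129  57.792321  ]
```

View pics/s6.png

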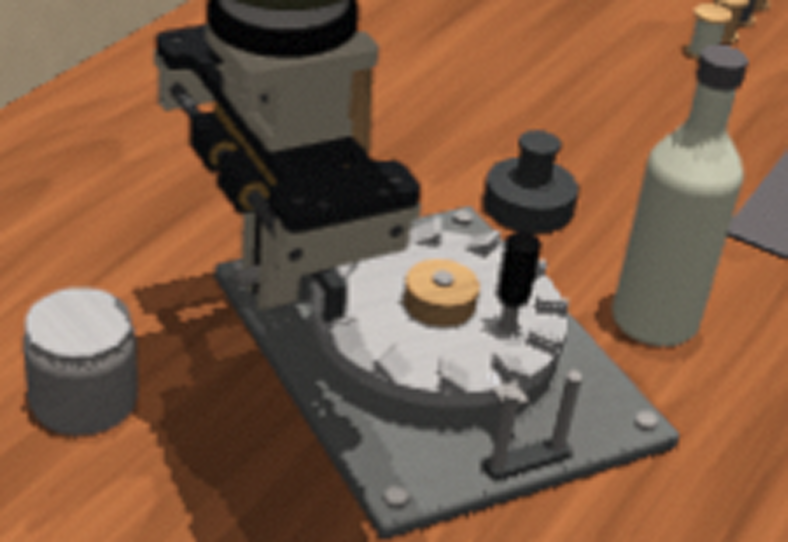

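The pawl nose is down at the rim near (330,300), and the knob and tongue are unchanged. I'll open, rise straight up, and move well clear of both views.

```bash
python3 - <<'E'
from h import *
from cell import robot
robot.command_gripper(40)
P=robot.current_tcp_pos()
robot.servo_line(P+[0,0,180],150)
robot.goto_joints([-1.4, 0.599, -0.003, 1.599, 0.002, 0.943, -0.08])
robot.pause(.3)
p,d=robot.capture('side');cv2.imwrite('pics/s7.png',cv2.resize(p[130:285,220:445],None,fx=3.5,fy=3.5,interpolation=cv2.INTER_CUBIC))
p,d=robot.capture('top');cv2.imwrite('pics/t7.png',cv2.resize(p[165:325,260:450],None,fx=3.7,fy=3.7,interpolation=cv2.INTER_CUBIC))
print(robot.current_t(),robot.current_wrist_force())
E
```

```text
30.475 [-1.38927038 -0.2685377  -0.40478256]
```

View pics/s7.png

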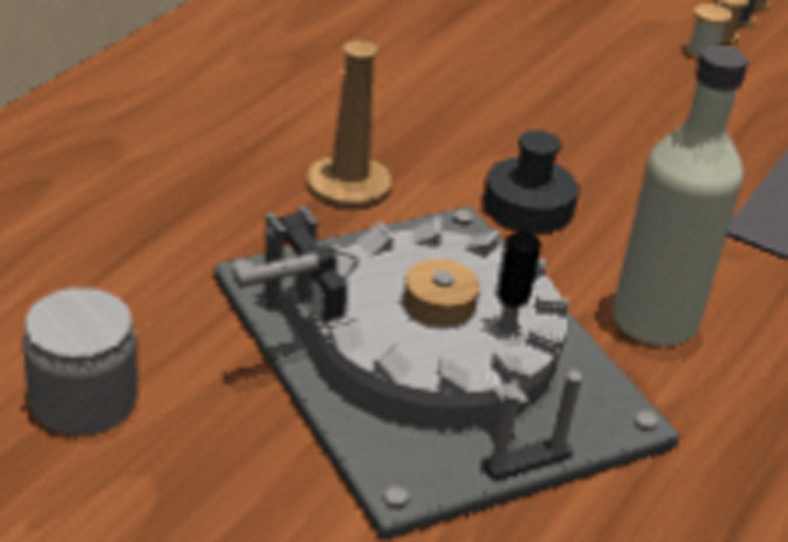

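View pics/t7.png

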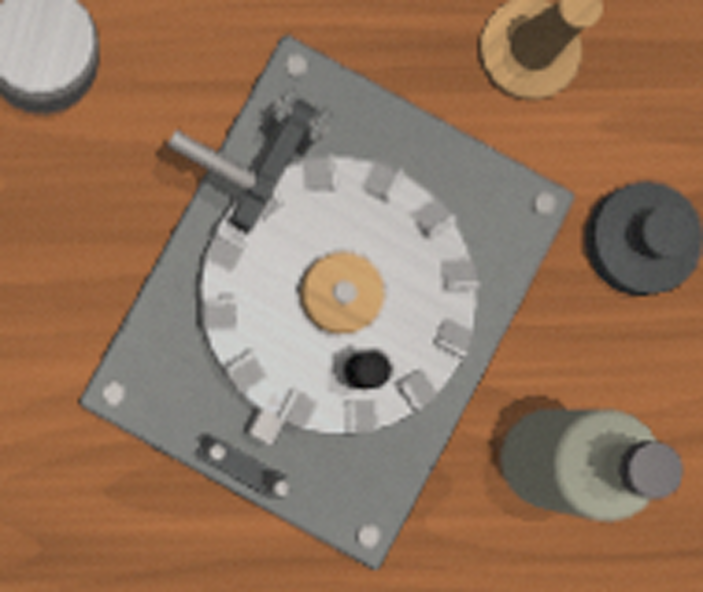

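The tongue lies between the posts (tip at about (262,437) in the top zoom), the pawl is down, and the bystanders haven't moved. I'll check the numbers.

```bash
python3 - <<'E'
from h import *
from cell import robot
m=robot.camera_model('top');ms=robot.camera_model('side')
Z=lambda l:np.array(l)/3.7+[260,165]-0.36
def st(P): return (np.atleast_2d(P)[:,:2]-O)@np.array([[c_,-s_],[s_,c_]])
t=st(onplane(m,Z([(262,438)]),42));print('tongue',t,np.arctan2(-t[0,1],-t[0,0]))
k=st(onplane(m,Z([(368,370)]),105));print('knob',k,np.arctan2(k[0,1],k[0,0])-np.radians(220)+2*np.pi)
px=lambda P:(proj(ms,P)-[220,130]+.36)*3.5
for a in(0,.05,.1,.17):
    print(a,px(bar(a,121)+[0,0,19]),px(bar(a,71)+[0,0,19]))
# triangulate bar's outer end
p1=onplane(ms,(np.array([[240,273]])/3.5+[220,130]-.36),75);d=rays(ms,np.array([[240,273]])/3.5+[220,130]-.36)[0];e=rays(m,Z([(178,137)]))[0]
A=np.c_[d,-e];s=np.linalg.lstsq(A,m['eye']-ms['eye'],rcond=None)[0]
print(ms['eye']+d*s[0],m['eye']+e*s[1],'stand',st(ms['eye']+d*s[0]))
# before/after difference on the pawl patch
for n,sl in(('s0z','s7'),('t0z','t7')):
    a,b=[cv2.imread(f'pics/{x}.png').astype(int) for x in(n,sl)]
    D=np.abs(a-b).sum(2)>60
    cv2.imwrite(f'pics/d_{n}.png',(D*255).astype('uint8'))
    print(n,'pawl px changed',D[200:330,220:350].sum() if n[0]=='s' else D[90:235,150:320].sum(), 'total',D.sum())
E
```

```text
tongue [[-87.30857933  -0.51057354]] 0.0058478527519024775
knob [[-33.93293477 -24.60566737]] -0.07074065183135936
0 [[235.65758873 280.29174454]] [[317.35403224 261.17629275]]
0.05 [[235.40964951 276.59863768]] [[317.21629299 257.53131044]]
0.1 [[235.08425095 272.81971023]] [[316.99264495 253.80475061]]
0.17 [[234.49987296 267.40533381]] [[316.53590461 248.470503  ]]
[625.35236058   5.85374426  77.5545766 ] [624.05135919   5.07321362  77.39378471] stand [[ 27.24316962 117.54352717]]
s0z pawl px changed 58 total 9138
t0z pawl px changed 25 total 8352
```

The reel angle is good: the tongue gives 0.006. The pawl angle is ambiguous to about 0.05 from single pixels, so I'll use depth, referenced to known surfaces.

```bash
python3 - <<'E'
from h import *
from cell import robot
for n in('top','side'):
    m=robot.camera_model(n); C=[];
    for i in range(6):
        p,d=robot.capture(n); C.append(np.where(d>0,d,np.nan))
    d=np.nanmedian(C,0); c=cloud(m,d)
    S=np.c_[(c.reshape(-1,3)[:,:2]-O)@np.array([[c_,-s_],[s_,c_]]),c.reshape(-1,3)[:,2]]
    def sel(x0,x1,y0,y1,z0,z1):
        k=(S[:,0]>x0)&(S[:,0]<x1)&(S[:,1]>y0)&(S[:,1]<y1)&(S[:,2]>z0)&(S[:,2]<z1); return S[k]
    for nm,b in(('plate',(80,110,-60,20,5,20)),('core60',(-15,-6,-12,12,50,70)),('disc42',(-5,30,25,50,35,48)),
                ('bar(x~25,top80)',(15,35,80,115,65,95)),('bracket74',(62,80,50,82,65,85)),('pawl body top',(10,60,60,70,60,85))):
        q=sel(*b); print(n,nm,len(q), np.round(np.percentile(q[:,2],[5,25,50,75,95]),1) if len(q) else '', np.round(np.median(q[:,:2],0),1) if len(q) else '')
    q=sel(0,64,60,70,62,90)
    if len(q)>10:
        print(n,'pawl z vs x slope',np.polyfit(q[:,0],q[:,2],1))
        for x in range(0,64,6):
            r=q[(q[:,0]>=x)&(q[:,0]<x+6)]
            if len(r): print(x+3,len(r),np.round(np.median(r[:,2]),1))
print(robot.current_t())
E
```

```text
top plate 537 [10.8 11.6 12.2 12.7 13.4] [ 95.2 -20.3]
top core60 59 [59.1 59.8 60.3 60.8 61.3] [-10.6  -0.2]
top disc42 219 [41.  41.6 42.1 42.4 43.2] [12.3 37.4]
top bar(x~25,top80) 93 [76.3 78.1 79.1 80.  80.7] [23.5 97.3]
top bracket74 107 [69.3 71.8 73.  74.  75.1] [69.2 64.7]
top pawl body top 132 [70.1 70.8 71.5 76.8 80.7] [34.3 64.9]
top pawl z vs x slope [-3.51865261e-02  7.39366078e+01]
3 10 70.3
9 17 71.3
15 15 70.9
21 21 79.1
27 15 80.0
33 14 71.5
39 14 71.1
45 15 70.9
51 18 70.9
57 14 70.9
63 11 71.3
side plate 6 [11.  11.1 11.2 11.2 11.6] [108.6   6.5]
side core60 35 [58.8 59.2 59.4 59.6 59.9] [-10.7   0.3]
side disc42 126 [40.6 41.  41.3 41.5 42. ] [10.9 37.4]
side bar(x~25,top80) 84 [72.6 75.4 77.6 78.8 79.3] [22.2 97.4]
side bracket74 78 [66.3 69.6 72.1 73.1 73.8] [68.3 68.6]
side pawl body top 77 [69.9 70.3 70.7 77.  79.4] [24.5 65.5]
side pawl z vs x slope [1.79138031e-02 7.12679952e+01]
3 18 67.2
9 8 70.6
15 10 70.3
21 25 75.2
27 9 79.2
33 1 78.3
39 3 69.9
45 9 70.3
51 8 70.4
57 9 70.4
63 5 70.3
31.075
```

Depth shows the pawl's top face level at 71 mm along its whole length, and the bar top at 80 mm. Both match a pawl angle of 0 within about 0.01 rad.

```bash
python3 - <<'E'
from cell import robot
robot.hand_in(); print(robot.current_t())
E
```

```text
the job is handed in; nothing more can be done
the job is handed in; nothing more can be done
```

The winder job is done and handed in at about 31 s of the 64 s allowed; no verdict was reported. I folded the pawl back by its bar and turned the reel clockwise by the knob, from about 1.58 rad to about 0. Then I folded the pawl forward again, let go and moved the arm well clear.

**Last checks:**
- **Reel:** The tongue from above puts it at +0.006 rad, and the side view agrees at about −0.02. The knob from above disagrees slightly at −0.07, which is still within tolerance; I trust that reading least.
- **Pawl:** Depth readings show its top face level at 71 mm and the bar top at 80 mm, which means an angle of about 0, so the nose is fully down. An earlier estimate from single pixels gave about 0.05 to 0.1 rad; I set it aside in favour of the depth reading.
- **Bystanders:** All four stand upright where they were in both views.
- **Forces:** Wrist readings, taken after each step, stayed below about 15 N.

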